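Shim the rocking hot plate

TASK

The light-blue screen-separator hot plate rocks on the bench because its far-left foot has lost its rubber pad. Slide the thin end of the orange tapered shim under that short foot until you feel it drag and it just takes up the gap, without shoving the plate along or jacking it out of level, and leave it there. Then press down firmly (about 15 N) on the case corner above it to check that the plate no longer rocks, and leave everything else where it is.

Things in the scene. Friction and masses are not known exactly. Their poses are not given: they have to be found in the camera images.
- shim_grip (a point): Centre of the grip block of the loose orange plastic shim, half-way up (8 mm over the bench as it lies). +x points along the shim to its thin end, +y across it, +z up. The shim is 125 mm long, 28 mm wide, 40 g, flat underneath. The block is its last 35 mm, 16 mm high; grip it from above across the 28 mm width. The thin end lies 107.5 mm along +x from here.
- shim_tip (a point): Middle of the shim's thin end, at its underside; axes as shim_grip. From here, over 90 mm back to the grip block, the top rises evenly from 1.5 mm to 8.25 mm (0.075 mm per mm). So shallow a taper stays put by friction when let go.
- short_foot: Bare steel stub, 18 mm square, under the plate's far-left corner (+x, +y). Origin: middle of its underside, 2.2 to 4.6 mm above the bench (differs each time). Its outer face is 11 mm inside the plate's left side; the space under the case is 12 mm high. A shim slid flat along the bench from the left, along the plate's -y, meets the stub's outer lower edge first. Axes as hotplate.
- hotplate: Loose light-blue hot plate, 2 to 2.9 kg, case 220 (x) x 180 (y) mm, top 70 mm up, aluminium plate 8 mm higher. Origin: centre of its footprint on the bench; +x to its rear, away from the robot, +y left. On three rubber feet it stands level until 5 to 8 N on the far-left corner rocks it. Pushing the shim in takes under 1.5 N, then 8 to 11 N some 4 mm after first touch; more shoves or lifts it.
- press_corner (a point): Spot to press, on the flat case top over the short foot: 85 mm (x) and 72 mm (y) from the plate's centre, 70 mm above the bench, in a free strip 40 mm wide between the aluminium plate and the case's left edge. Axes as hotplate.
- brush: Loose bystander: brush with yellow handle lying on the bench, 170 mm long, 40 mm wide, 20 mm high; origin under its middle.
- spray_can: Loose bystander: yellow spray can, 55 mm across, 130 mm tall; origin at the centre of its base.
- cleaner_bottle: Loose bystander: white bottle with blue cap, 52 mm across, 110 mm tall; origin at the centre of its base.
- parts_tray: Loose bystander: blue divided tray 110 x 80 x 22 mm; origin at the centre of its base.
- driver: Loose bystander: screwdriver with red handle lying on the bench, 150 mm long, 26 mm thick; origin under its middle.
- phone: Loose bystander: black phone 150 x 72 x 8 mm lying on the work mat; origin at the centre of its underside.
- open_phone: Loose bystander: opened phone frame 150 x 72 x 6 mm lying on the work mat; origin at the centre of its underside.
Things that resemble listed ones, but are neither listed nor needed, are in the scene too. Of the things that look like the part that bears shim_grip, the middle-sized one is meant.

How it is judged (in metres and radians):
On the way, in this order (a step that is already met when the one before it is completed fails the run):
1. the shim lies flat under the short foot and bears on it, the plate still level and not jacked up, the shim let go (contact force between shim and short_foot above 0.5 N and angle between shim_tip's own z axis and vertical below 0.06 rad and angle between hotplate's own z axis and vertical below 0.007 rad and contact force between the fingers and shim below 0.1 N), for 0.2 s.
2. the case corner over the short foot is pressed down with more than 9 N and the plate stays level instead of rocking (contact force between the fingers and hotplate above 9 N and horizontal distance between the grasp point and press_corner below 0.035 m and angle between hotplate's own z axis and vertical below 0.007 rad and contact force between the fingers and shim below 0.1 N), for 0.2 s.
At the end, for the whole second after the job is handed in: The shim lies flat (within 3 degrees) at rest under the short foot and bears on it with more than 0.5 N; the hot plate is at rest and level within 0.4 degrees (0.007 rad), neither rocked over nor jacked up (contact force between shim and short_foot above 0.5 N and angle between shim_tip's own z axis and vertical below 0.06 rad and angle between hotplate's own z axis and vertical below 0.007 rad and linear speed of each of shim, hotplate below 0.01 m/s); the robot touches nothing.
It fails at once if the hot plate is shoved more than 10 mm (distance of hotplate from where it was at the start of the episode above 0.01 m).
It fails at once if a bystander is moved more than 30 mm or a bottle or can is knocked over (distance of any of brush, spray_can, cleaner_bottle, parts_tray, driver, phone, open_phone from where it was at the start of the episode above 0.03 m or angle between any of spray_can, cleaner_bottle's own z axis and vertical above 0.5 rad).
It also fails if it takes over 64 s, if anything falls off the work surface, if the arm or the gripper's body presses on something with over 40 N, if the wrist force passes 120 N, or if a joint passes its speed limit or range.

ROBOT

A 6-joint arm with a two-finger parallel gripper is mounted at the origin on the work surface. World frame = base frame: x ahead of the robot, y to its left, z up, the work surface at z = 0. Lengths are in mm, angles in degrees, forces in N, time in s.
With the tool pointing down it reaches from about 300 to 850 mm from the base axis. Payload 4.2 kg.
Tool frame: the origin (TCP) lies on the centre line of the jaws, within the pads' length; the fingertips stand 8 mm ahead of it and the grasp point (between the pads) lies 11 mm behind it; z points along the fingers, y is the line along which they close (so a half turn about z gives the same grasp; the last joint's range is limited). The gripper opens to 91 mm and grips with 3 to 60 N. Pads are 32 mm wide; open, the fingers measure 118 mm over their backs; the gripper's body (76 mm by 178 mm) begins 60 mm behind the grasp point.
Start: joints at [67.552, 18.312, 89.639, -0, 72.044, -1.146], TCP at [208.897, 535.728, 221.976] pointing down, gripper open.
Joint ranges: [-177.97, 177.97], [-48.28, 115.42], [12.27, 149.76], [-77.06, 257.06], [2.81, 150.46], [-146.56, 146.56]. Speed limits (degrees/s): [147.25, 147.25, 180, 180, 180, 180].

INTERFACE

Orientations are given as [roll, pitch, yaw] about the fixed x, y, z axes, in that order (R = Rz(yaw) Ry(pitch) Rx(roll)).
In Python, from workcell import telemetry, eyes, ticket gives the robot as it stands. The module is installed in compiled form; this text tells all that it offers.
- The arm moves only by the shell command python3 -m crank 'ROWS' [OPENING] [FORCE]. ROWS is JSON, a list of rows, each an object of numbers: "dx", "dy", "dz": the shift along the world's x, y, z normalised to -1 to 1, where 1 is 80 cm; "yaw": the turn about the world's z normalised to -1 to 1, where 1 is 5 degrees. A call has 1 to 10 rows; each row shifts and turns the commanded pose from where the row before left it; what a row does not reach is not made up. A row lasts 1/8 s, in which the tool goes at most 62.5 mm and 10.7 degrees, less where a joint would pass 70% of its speed; a pose out of reach is approached as far as the arm can. A call with a number of a shift or a turn outside -1 to 1 is refused whole. A call with a gripper value outside its range is refused whole. OPENING is the opening, from 0 (shut) to 1 (fully open), set as the call begins (- or left out, the last holds). The fingers move at their own pace and stop on an object; FORCE is the grip in N (left out, the last holds). Time passes only in rows, so rows that do not move let the fingers close. It gives the time, the measured TCP pose, the force, the opening and the grip force at its end, in the units of the state.
- telemetry.state(): the state, without advancing time (a new reading comes with each control period).
- eyes.grab_frame(name): name is "side" or "top" or "wrist"; returns the picture (384x512x3 uint8, red, green, blue); there is no depth.
- eyes.calibration(name): a dict with "camera_matrix" (3x3 intrinsics, pixels), "world_from_camera" (4x4, takes a point from camera to world coordinates). Camera axes: x right, y down, z forward; pixel columns grow to the right and rows downward; lengths in mm; the calibration is good to about 2 mm. A picture is of the moment at which its call begins: read the wrist's pose just before it. calibration takes no time and is no camera call; for the wrist camera it gives the pose at the moment of the call.
- ticket.job_done(): hands the job in; it is judged then, once.
The state is a dict: "time_s": time; "qpos": joint angles; "qvel": joint speeds; "effort": joint torques, N m; "ee_pos": TCP position; "ee_rot": TCP orientation; "force": force on the tool from outside, world axes, zero at the start; "torque": the same for the moment, N m; "gripper_width": finger opening in mm; "gripper_force": force on a finger pad.
Only numpy, scipy, OpenCV 4.12 (cv2) and the standard library are available. Lean on these libraries where they do the work, as an engineer would, in place of code of your own. Each camera call takes 0.05 s, during which the arm holds its last target. There are 200 camera calls.

## Working session

There is one attempt and no reset: what is moved stays moved. The work goes in short steps, Python scripts to look and compute and a shell command to move; the robot and the scene stay as the last step left them, time stands still between calls to the robot, and variables do not carry over. Pictures are saved under pics/ and viewed, at most 10 in all, crops included, and the job is handed in when it is done.

```bash
mkdir -p pics; cat > h.py <<'E'
import numpy as np, cv2
from workcell import telemetry, eyes, ticket
def snap(cam,name,crop=None,scale=1):
    c=eyes.calibration(cam); im=eyes.grab_frame(cam)
    np.savez('pics/'+name+'.npz',K=c['camera_matrix'],T=c['world_from_camera'],im=im)
    show(name,name,crop,scale)
def show(src,name,crop=None,scale=1):
    im=np.load('pics/'+src+'.npz')['im']
    if crop: im=im[crop[1]:crop[3],crop[0]:crop[2]]
    im=cv2.resize(im,None,fx=scale,fy=scale,interpolation=cv2.INTER_CUBIC)
    cv2.imwrite('pics/'+name+'.png',im[:,:,::-1])
def w(src,u,v,z=0):
    d=np.load('pics/'+src+'.npz');K=np.array(d['K']);T=np.array(d['T'])
    r=T[:3,:3]@np.linalg.solve(K,[u,v,1]);o=T[:3,3]
    return (o+r*(z-o[2])/r[2]).round(1)
def px(src,p):
    d=np.load('pics/'+src+'.npz');c=np.linalg.inv(d['T'])@np.append(p,1);q=d['K']@c[:3];return (q[:2]/q[2]).round(1)
E
python3 - <<'E'
from h import *
snap('top','top0',scale=1.5);snap('side','side0',scale=1.5)
s=telemetry.state();print(s)
E
```

```text
{'time_s': 0.1, 'qpos': array([ 6.75514379e+01,  1.83473696e+01,  8.97000598e+01,  1.25911506e-04,
        7.20432452e+01, -1.14637965e+00]), 'qvel': array([-0.05806718, -0.09783711, -0.1088352 , -0.06354043,  0.00964168,
       -0.06874101]), 'effort': array([-2.33179062e-04, -4.13336170e+01, -2.32509041e+01,  7.31726387e-02,
        4.22317442e-02, -4.25776363e-05]), 'ee_pos': array([208.72421297, 535.3051743 , 221.20607821]), 'ee_rot': array([-1.79909346e+02, -1.93379772e-03,  1.58697777e+02]), 'force': array([ 0.15902842,  0.04053513, -0.51780534]), 'torque': array([-0.00140857,  0.01888631,  0.02022395]), 'gripper_force': 0.0, 'gripper_width': 91.31516890734427}
```

View pics/top0.png

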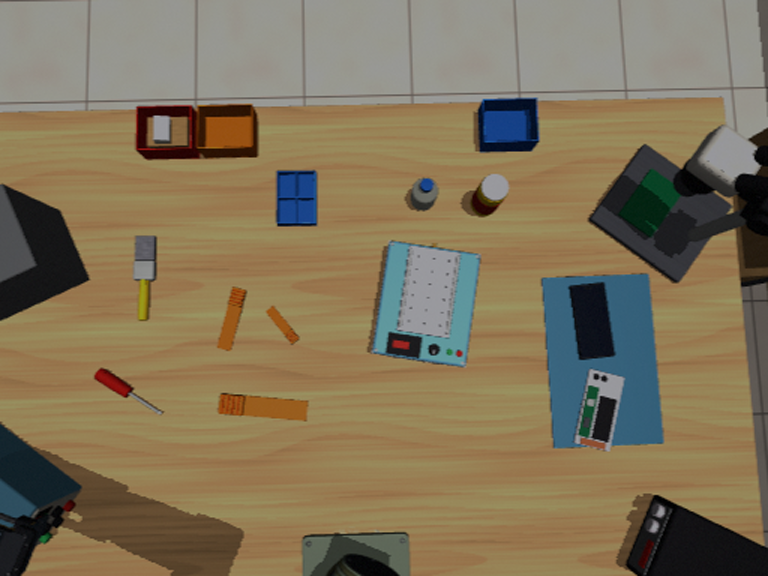

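View pics/side0.png

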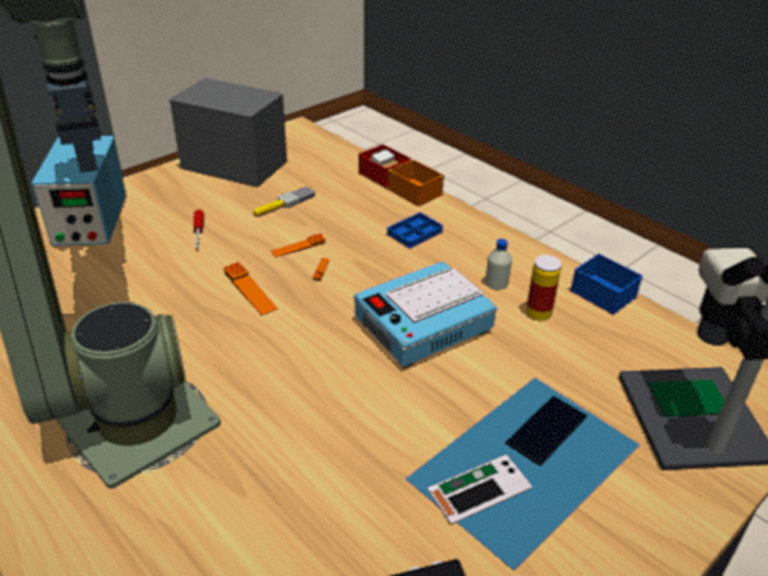

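Three orange shims in the top view (1.5x pixels): one at (232,318), a small one at (283,325), and a large one at (263,407). The hot plate is at (425,304). I'll measure the shims and confirm in a crop.

```bash
python3 - <<'E'
from h import *
show('top0','crop0',(135,155,330,290),4)
im=np.load('pics/top0.npz')['im'];hsv=cv2.cvtColor(im,cv2.COLOR_RGB2HSV)
m=cv2.inRange(hsv,(8,185,120),(18,255,255));n,l,st,c=cv2.connectedComponentsWithStats(m)
for i in range(1,n):
  if st[i,4]>60:
    ys,xs=np.where(l==i);P=np.array([w('top0',x,y,5)[:2] for x,y in zip(xs,ys)],np.float32);r=cv2.minAreaRect(P);print(st[i],r)
# plate: corners at case top z=70 (guess)
for u,v in [(389,242),(480,255),(465,366),(370,352)]: print(w('top0',u/1.5,v/1.5,70))
E
```

```text
[132  78  36  21 624] ((911.9503173828125, 249.44305419921875), (107.95784759521484, 64.3872299194336), 88.76813507080078)
[145 192  19  42 357] ((525.9528198242188, 236.16705322265625), (27.28044319152832, 123.95821380615234), 75.52970886230469)
[178 204  21  25 162] ((511.04437255859375, 135.1730499267578), (83.07400512695312, 18.09113121032715), 37.79713821411133)
[146 263  17  14 198] ((355.8969421386719, 237.407958984375), (45.919708251953125, 36.5755729675293), 82.29249572753906)
[162 264  43  16 538] ((347.13275146484375, 150.51556396484375), (121.883544921875, 38.15332794189453), 83.33110809326172)
[660.6 -82.5  70. ]
[ 630.8 -257.3   70. ]
[ 419.4 -219.4   70. ]
[450.6 -40.5  70. ]
```

View pics/crop0.png

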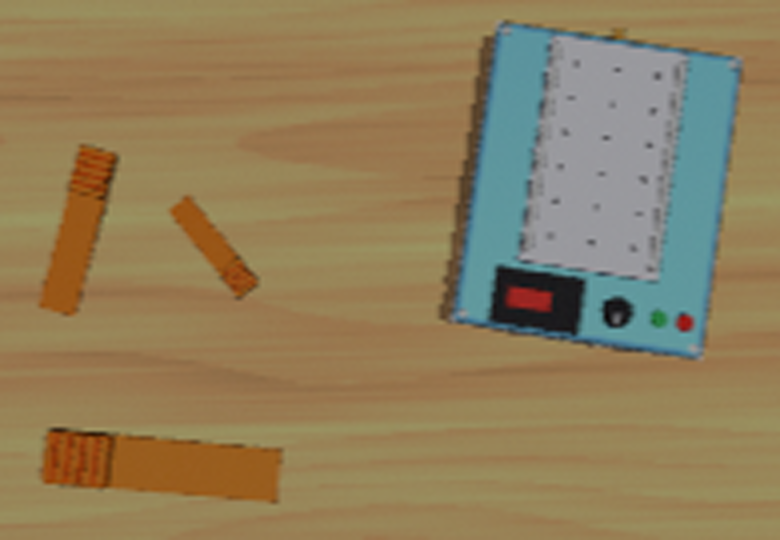

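The crop confirms it. The shim at (232,318) measures 124 x 27 mm, so it is the middle one; the others are about 83 mm and about 165 mm long. Its grip block is at the top end and its thin end points down-left. Next I'll move above it while turning about -173°.

```bash
python3 -m crank '[{"dx":0.0226,"dy":-0.0194,"yaw":-1},{"dx":0.0226,"dy":-0.0194,"yaw":-1},{"dx":0.0226,"dy":-0.0194,"yaw":-1},{"dx":0.0226,"dy":-0.0194,"yaw":-1},{"dx":0.0226,"dy":-0.0194,"yaw":-1},{"dx":0.0226,"dy":-0.0194,"yaw":-1},{"dx":0.0226,"dy":-0.0194,"yaw":-1},{"dx":0.0226,"dy":-0.0194,"yaw":-1},{"dx":0.0226,"dy":-0.0194,"yaw":-1},{"dx":0.0226,"dy":-0.0194,"yaw":-1}]' 1
python3 -m crank '[{"dx":0.0226,"dy":-0.0194,"yaw":-1},{"dx":0.0226,"dy":-0.0194,"yaw":-1},{"dx":0.0226,"dy":-0.0194,"yaw":-1},{"dx":0.0226,"dy":-0.0194,"yaw":-1},{"dx":0.0226,"dy":-0.0194,"yaw":-1},{"dx":0.0226,"dy":-0.0194,"yaw":-1},{"dx":0.0226,"dy":-0.0194,"yaw":-1},{"dx":0.0226,"dy":-0.0194,"yaw":-1},{"dx":0.0226,"dy":-0.0194,"yaw":-1},{"dx":0.0226,"dy":-0.0194,"yaw":-1}]'
python3 -m crank '[{"dz":-0.008,"yaw":-1},{"dz":-0.008,"yaw":-1},{"dz":-0.008,"yaw":-1},{"dz":-0.008,"yaw":-1},{"dz":-0.008,"yaw":-1},{"dz":-0.008,"yaw":-1},{"dz":-0.008,"yaw":-1},{"dz":-0.008,"yaw":-1},{"dz":-0.008,"yaw":-1},{"dz":-0.008,"yaw":-1}]'
python3 -m crank '[{"yaw":-1},{"yaw":-1},{"yaw":-1},{"yaw":-1},{"yaw":-0.65},{"dx":0}]'
python3 - <<'E'
from h import *
snap('wrist','w0',scale=1.5)
im=np.load('pics/w0.npz')['im'];hsv=cv2.cvtColor(im,cv2.COLOR_RGB2HSV)
m=cv2.inRange(hsv,(5,170,100),(18,255,255));n,l,st,c=cv2.connectedComponentsWithStats(m)
for i in range(1,n):
  if st[i,4]>200: print(st[i],c[i])
for n_,(u,v) in dict(bottle=(424,204),can=(488,205),tray=(297,198)).items(): print(n_,w('top0',u/1.5,v/1.5,10))
E
```

```text
bottle [ 748.6 -158.1   10. ]
can [ 743.4 -289.2   10. ]
tray [767.3 100.9  10. ]validation failed for argument at $[0]...
validation failed for argument at $[0]...
validation failed for argument at $[0]...
validation failed for argument at $[0]...
```

View pics/w0.png

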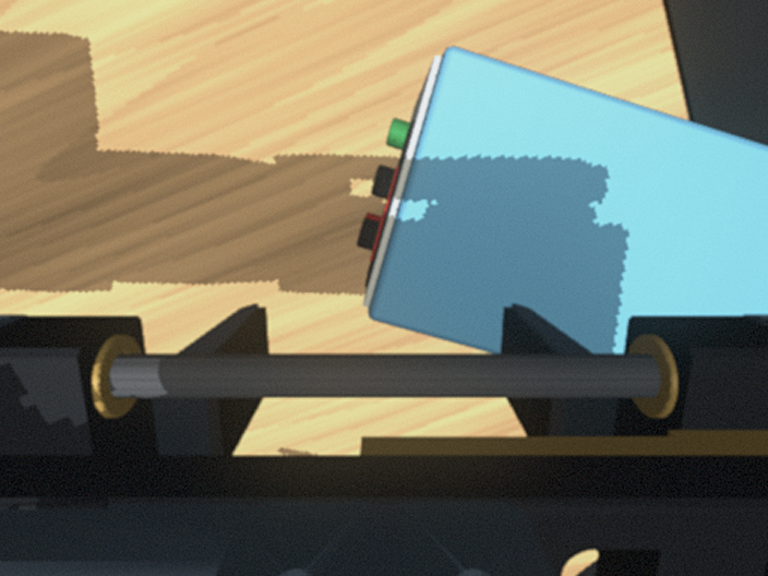

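The moves were refused, so this frame is still the start view (power supply at right, no shim). Each row probably needs all four keys.

```bash
python3 -m crank '[{"dx":0.0226,"dy":-0.0194,"dz":0,"yaw":-1},{"dx":0.0226,"dy":-0.0194,"dz":0,"yaw":-1},{"dx":0.0226,"dy":-0.0194,"dz":0,"yaw":-1},{"dx":0.0226,"dy":-0.0194,"dz":0,"yaw":-1},{"dx":0.0226,"dy":-0.0194,"dz":0,"yaw":-1},{"dx":0.0226,"dy":-0.0194,"dz":0,"yaw":-1},{"dx":0.0226,"dy":-0.0194,"dz":0,"yaw":-1},{"dx":0.0226,"dy":-0.0194,"dz":0,"yaw":-1},{"dx":0.0226,"dy":-0.0194,"dz":0,"yaw":-1},{"dx":0.0226,"dy":-0.0194,"dz":0,"yaw":-1}]' 1
```

```text
time_s: 1.4
ee_pos: [390.1, 379.8, 221.6]
ee_rot: [-180.0, 0.0, 108.5]
force: [1.4, 0.2, 0.3]
gripper_width: 91.4
gripper_force: 0.0
```

```bash
python3 -m crank '[{"dx":0.0226,"dy":-0.0194,"dz":0,"yaw":-1},{"dx":0.0226,"dy":-0.0194,"dz":0,"yaw":-1},{"dx":0.0226,"dy":-0.0194,"dz":0,"yaw":-1},{"dx":0.0226,"dy":-0.0194,"dz":0,"yaw":-1},{"dx":0.0226,"dy":-0.0194,"dz":0,"yaw":-1},{"dx":0.0226,"dy":-0.0194,"dz":0,"yaw":-1},{"dx":0.0226,"dy":-0.0194,"dz":0,"yaw":-1},{"dx":0.0226,"dy":-0.0194,"dz":0,"yaw":-1},{"dx":0.0226,"dy":-0.0194,"dz":0,"yaw":-1},{"dx":0.0226,"dy":-0.0194,"dz":0,"yaw":-1}]'
python3 -m crank '[{"dx":0,"dy":0,"dz":-0.008,"yaw":-1},{"dx":0,"dy":0,"dz":-0.008,"yaw":-1},{"dx":0,"dy":0,"dz":-0.008,"yaw":-1},{"dx":0,"dy":0,"dz":-0.008,"yaw":-1},{"dx":0,"dy":0,"dz":-0.008,"yaw":-1},{"dx":0,"dy":0,"dz":-0.008,"yaw":-1},{"dx":0,"dy":0,"dz":-0.008,"yaw":-1},{"dx":0,"dy":0,"dz":-0.008,"yaw":-1},{"dx":0,"dy":0,"dz":-0.008,"yaw":-1},{"dx":0,"dy":0,"dz":-0.008,"yaw":-1}]'
python3 -m crank '[{"dx":0,"dy":0,"dz":0,"yaw":-1},{"dx":0,"dy":0,"dz":0,"yaw":-1},{"dx":0,"dy":0,"dz":0,"yaw":-1},{"dx":0,"dy":0,"dz":0,"yaw":-1},{"dx":0,"dy":0,"dz":0,"yaw":-0.65},{"dx":0,"dy":0,"dz":0,"yaw":0}]'
python3 - <<'E'
from h import *
snap('wrist','w1',scale=1.5)
im=np.load('pics/w1.npz')['im'];hsv=cv2.cvtColor(im,cv2.COLOR_RGB2HSV)
m=cv2.inRange(hsv,(5,170,100),(18,255,255));n,l,st,c=cv2.connectedComponentsWithStats(m)
for i in range(1,n):
  if st[i,4]>200: print(st[i],c[i])
print(np.load('pics/w1.npz')['T'].round(2)); print(px('w1',[569.6,224.9,16]),px('w1',[481.4,247.7,0]),px('w1',[587,220,0]))
E
```

```text
time_s: 2.65
ee_pos: [570.9, 224.7, 221.5]
ee_rot: [-180.0, 0.0, 58.5]
force: [0.2, -0.4, 0.2]
gripper_width: 91.7
gripper_force: 0.0
time_s: 3.9
ee_pos: [570.3, 225.3, 157.4]
ee_rot: [180.0, 0.0, 8.5]
force: [-0.2, 0.3, -0.3]
gripper_width: 91.0
gripper_force: 0.0
time_s: 4.65
ee_pos: [570.3, 225.3, 157.6]
ee_rot: [180.0, 0.0, -14.5]
force: [0.1, -0.4, 0.3]
gripper_width: 91.1
gripper_force: 0.0
[ 243  168   26   68 1668] [255.11270983 201.0677458 ]
[314 184  33  28 252] [328.37698413 198.0952381 ]
[[-2.5000e-01 -9.4000e-01 -2.2000e-01  6.3264e+02]
 [-9.7000e-01  2.4000e-01  6.0000e-02  2.0859e+02]
 [ 0.0000e+00  2.3000e-01 -9.7000e-01  3.1954e+02]
 [ 0.0000e+00  0.0000e+00  0.0000e+00  1.0000e+00]]
[256.  183.8] [256.1 259.6] [256.4 163.7]
```

View pics/w1.png

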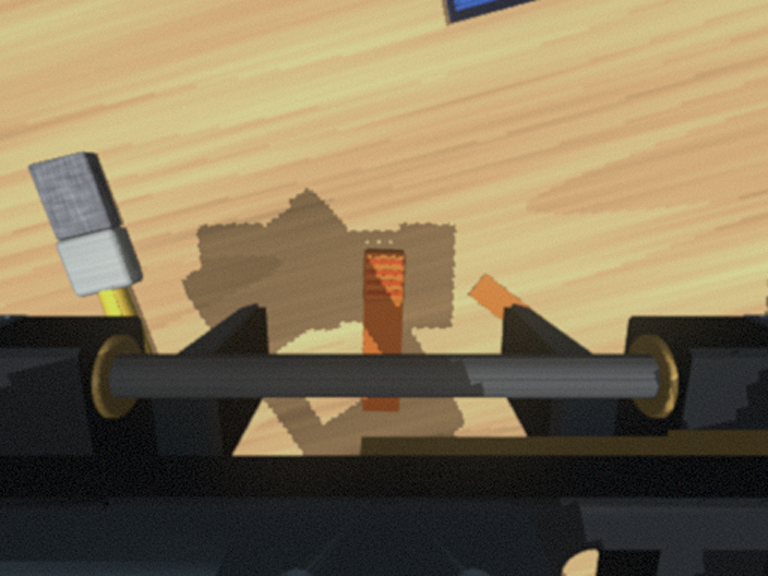

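The shim lies where I estimated, with its block end at about (385,250), its tip at (381,411) and well aligned. A small look-alike's end sits near the right finger at (490,290), so I'll narrow the jaws before going down.

```bash
python3 -m crank '[{"dx":-0.0025,"dy":0,"dz":-0.0182,"yaw":0},{"dx":0,"dy":0,"dz":-0.0182,"yaw":0},{"dx":0,"dy":0,"dz":-0.0182,"yaw":0},{"dx":0,"dy":0,"dz":-0.0182,"yaw":0},{"dx":0,"dy":0,"dz":-0.0182,"yaw":0},{"dx":0,"dy":0,"dz":-0.0182,"yaw":0},{"dx":0,"dy":0,"dz":-0.0182,"yaw":0},{"dx":0,"dy":0,"dz":-0.0182,"yaw":0},{"dx":0,"dy":0,"dz":-0.0182,"yaw":0},{"dx":0,"dy":0,"dz":-0.0182,"yaw":0}]' 0.5
python3 -m crank '[{"dx":0,"dy":0,"dz":0,"yaw":0},{"dx":0,"dy":0,"dz":0,"yaw":0},{"dx":0,"dy":0,"dz":0,"yaw":0},{"dx":0,"dy":0,"dz":0,"yaw":0},{"dx":0,"dy":0,"dz":0,"yaw":0}]' 0 35
python3 - <<'E'
from h import *
for z in (0,16):print(w('w1',256,166.7,z),w('w1',254.5,274,z))
E
```

```text
time_s: 5.95
ee_pos: [568.5, 225.3, 11.4]
ee_rot: [180.0, -0.0, -14.6]
force: [0.3, -1.1, -0.1]
gripper_width: 45.3
gripper_force: 0.0
time_s: 6.58
ee_pos: [568.6, 225.4, 12.6]
ee_rot: [-180.0, -0.0, -14.6]
force: [0.1, 0.4, -0.3]
gripper_width: 27.7
gripper_force: 35.0
[584.  221.2   0. ] [464.5 254.    0. ]
[586.5 220.6  16. ] [472.9 251.7  16. ]
```

```bash
python3 -m crank '[{"dx":0,"dy":0,"dz":0.025,"yaw":0},{"dx":0,"dy":0,"dz":0.025,"yaw":0},{"dx":0.0067,"dy":-0.0119,"dz":0,"yaw":1},{"dx":0.0067,"dy":-0.0119,"dz":0,"yaw":1},{"dx":0.0067,"dy":-0.0119,"dz":0,"yaw":1},{"dx":0.0067,"dy":-0.0119,"dz":0,"yaw":1},{"dx":0.0067,"dy":-0.0119,"dz":0,"yaw":1},{"dx":0.0067,"dy":-0.0119,"dz":0,"yaw":1},{"dx":0.0067,"dy":-0.0119,"dz":0,"yaw":1},{"dx":0.0067,"dy":-0.0119,"dz":0,"yaw":1}]'
python3 -m crank '[{"dx":0.0067,"dy":-0.0119,"dz":0,"yaw":1},{"dx":0.0067,"dy":-0.0119,"dz":0,"yaw":1},{"dx":0.0067,"dy":-0.0119,"dz":0,"yaw":1},{"dx":0.0067,"dy":-0.0119,"dz":0,"yaw":1},{"dx":0.0067,"dy":-0.0119,"dz":0,"yaw":1},{"dx":0.0067,"dy":-0.0119,"dz":0,"yaw":1},{"dx":0.0067,"dy":-0.0119,"dz":0,"yaw":1},{"dx":0.0067,"dy":-0.0119,"dz":0,"yaw":1},{"dx":0.0067,"dy":-0.0119,"dz":0,"yaw":1},{"dx":0.0067,"dy":-0.0119,"dz":0,"yaw":1}]'
python3 -m crank '[{"dx":0,"dy":0,"dz":0,"yaw":0.84},{"dx":0,"dy":0,"dz":0,"yaw":0}]'
python3 - <<'E'
from h import *
snap('top','top2',(225,145,345,255),5);snap('wrist','w2',scale=1.5)
print(eyes.calibration('top')['world_from_camera'][:3,3])
im=np.load('pics/top2.npz')['im'];hsv=cv2.cvtColor(im,cv2.COLOR_RGB2HSV)
m=cv2.inRange(hsv,(85,60,90),(100,255,255));n,l,st,c=cv2.connectedComponentsWithStats(m)
for i in range(1,n):
  if st[i,4]>1000:print(st[i],c[i])
E
```

```text
time_s: 7.82
ee_pos: [611.5, 148.8, 52.4]
ee_rot: [180.0, -0.0, 25.6]
force: [-0.4, -0.6, -0.2]
gripper_width: 27.9
gripper_force: 35.0
time_s: 9.07
ee_pos: [665.1, 53.6, 52.4]
ee_rot: [180.0, 0.0, 75.6]
force: [-0.2, 0.8, 0.6]
gripper_width: 28.3
gripper_force: 35.0
time_s: 9.32
ee_pos: [664.9, 53.8, 52.3]
ee_rot: [-180.0, -0.0, 79.6]
force: [0.2, -0.0, -0.7]
gripper_width: 27.7
gripper_force: 35.0
[ 446.33826192  -47.29613131 1238.11019414]
[ 249  161   71   83 2185] [284.34736842 204.93592677]
```

```bash
cd pics; python3 -c "
import cv2,numpy as np
a=cv2.imread('top2.png');b=cv2.imread('w2.png')
print(a.shape,b.shape)"
```

```text
(550, 600, 3) (576, 768, 3)
```

View pics/top2.png

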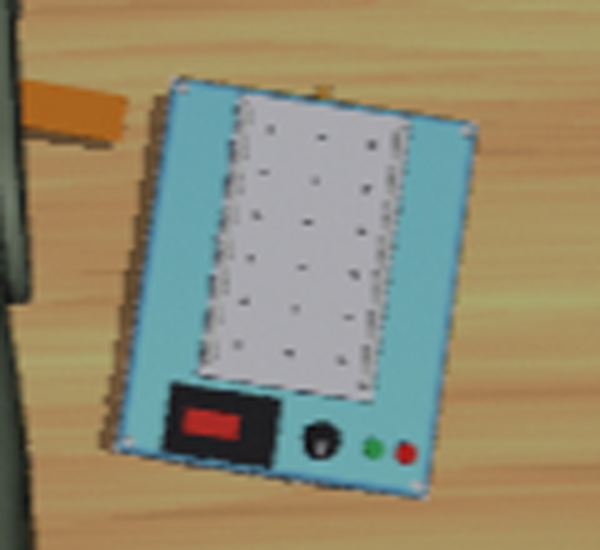

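View pics/w2.png

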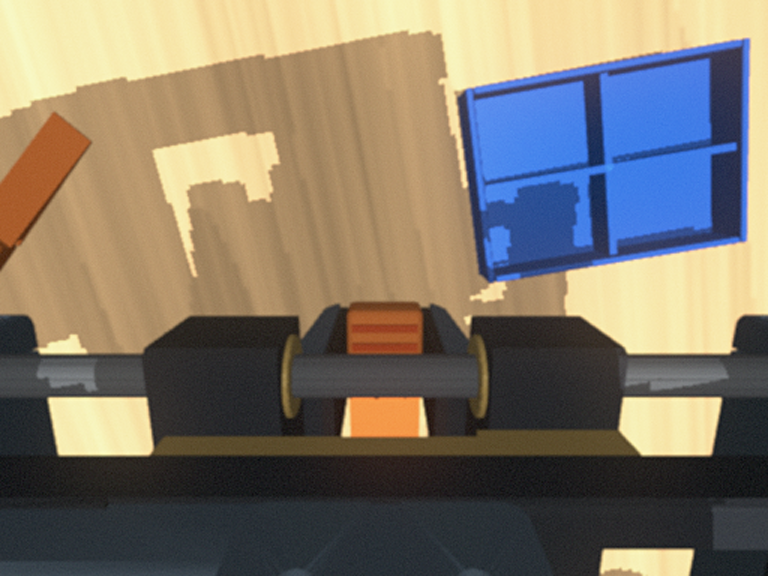

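The top crop shows the plate corners at (175,79), (478,125), (427,497) and (117,450), with the shim tip edge running (128,96) to (121,144), left of the far-left corner. The wrist view shows the shim held straight.

```bash
python3 - <<'E'
from h import *
f=lambda u,v,z:w('top2',225+u/5-.4,145+v/5-.4,z)[:2]
P=np.array([f(*p,70) for p in [(175,79),(478,125),(427,497),(117,450)]])
Q=np.array([[110,90],[110,-90],[-110,-90],[-110,90.]])
c=P.mean(0);H=Q.T@(P-c);a=np.arctan2(H[0,1]-H[1,0],H[0,0]+H[1,1]);print(P,c,np.degrees(a))
R=np.array([[np.cos(a),-np.sin(a)],[np.sin(a),np.cos(a)]])
print('resid',(P-c-Q@R.T).round(1))
S=np.array([f(128,96,41),f(121,144,41)]);print('tip in plate',(S-c)@R, (S.mean(0)-c)@R)
t=np.array([664.9,53.8])-107.7*np.array([np.cos(np.radians(79.6)),np.sin(np.radians(79.6))]);print('tip by tcp',t,(t-c)@R)
E
```

```text
[[ 663.3  -83.3]
 [ 632.  -258. ]
 [ 419.4 -219.4]
 [ 450.7  -44.3]] [ 541.35 -151.25] -10.263733766906048
resid [[-2.3 -1. ]
 [-1.6  1.4]
 [ 2.3  0.8]
 [ 1.6 -1.2]]
tip in plate [[ 99.01039496 114.62585525]
 [ 69.89657275 114.33369633]] [ 84.45348386 114.47977579]
tip by tcp [645.45808806 -52.13064741] [ 84.78112394 116.0831645 ]
```

```bash
python3 -m crank '[{"dx":0.0031,"dy":-0.0006,"dz":-0.01,"yaw":0.03},{"dx":0,"dy":0,"dz":-0.01,"yaw":0},{"dx":0,"dy":0,"dz":-0.01,"yaw":0},{"dx":0,"dy":0,"dz":-0.01,"yaw":0},{"dx":0,"dy":0,"dz":-0.005,"yaw":0},{"dx":0,"dy":0,"dz":-0.005,"yaw":0},{"dx":0,"dy":0,"dz":0,"yaw":0}]'
python3 -m crank '[{"dx":-0.0009,"dy":-0.0049,"dz":0,"yaw":0},{"dx":-0.0009,"dy":-0.0049,"dz":0,"yaw":0},{"dx":-0.0009,"dy":-0.0049,"dz":0,"yaw":0},{"dx":-0.0009,"dy":-0.0049,"dz":0,"yaw":0},{"dx":-0.0009,"dy":-0.0049,"dz":0,"yaw":0},{"dx":-0.0009,"dy":-0.0049,"dz":0,"yaw":0},{"dx":-0.0009,"dy":-0.0049,"dz":0,"yaw":0},{"dx":-0.0009,"dy":-0.0049,"dz":0,"yaw":0},{"dx":-0.0009,"dy":-0.0049,"dz":0,"yaw":0},{"dx":-0.0009,"dy":-0.0049,"dz":0,"yaw":0}]'
```

```text
time_s: 10.3
ee_pos: [667.7, 53.5, 12.6]
ee_rot: [180.0, -0.0, 79.8]
force: [0.1, -0.1, 0.1]
gripper_width: 27.8
gripper_force: 35.0
time_s: 11.55
ee_pos: [660.4, 14.1, 12.5]
ee_rot: [180.0, -0.0, 79.8]
force: [1.2, 1.9, 2.3]
gripper_width: 28.2
gripper_force: 35.0
```

```bash
python3 -m crank '[{"dx":-0.0002,"dy":-0.0012,"dz":0,"yaw":0},{"dx":-0.0002,"dy":-0.0012,"dz":0,"yaw":0},{"dx":-0.0002,"dy":-0.0012,"dz":0,"yaw":0},{"dx":0,"dy":0,"dz":0,"yaw":0}]'
python3 -m crank '[{"dx":-0.0002,"dy":-0.0012,"dz":0,"yaw":0},{"dx":-0.0003,"dy":-0.0012,"dz":0,"yaw":0},{"dx":0,"dy":0,"dz":0,"yaw":0}]'
python3 -m crank '[{"dx":-0.0002,"dy":-0.0012,"dz":0,"yaw":0},{"dx":-0.0003,"dy":-0.0012,"dz":0,"yaw":0},{"dx":0,"dy":0,"dz":0,"yaw":0}]'
python3 -m crank '[{"dx":-0.0002,"dy":-0.0012,"dz":0,"yaw":0},{"dx":-0.0002,"dy":-0.0012,"dz":0,"yaw":0},{"dx":0,"dy":0,"dz":0,"yaw":0}]'
```

```text
time_s: 12.05
ee_pos: [659.9, 11.4, 12.5]
ee_rot: [180.0, -0.0, 79.8]
force: [-0.6, 1.3, 4.1]
gripper_width: 28.1
gripper_force: 35.0
time_s: 12.42
ee_pos: [659.5, 9.4, 12.5]
ee_rot: [180.0, -0.0, 79.8]
force: [0.6, 2.3, 4.9]
gripper_width: 27.9
gripper_force: 35.0
time_s: 12.8
ee_pos: [659.1, 7.5, 12.5]
ee_rot: [180.0, -0.0, 79.8]
force: [0.3, 2.1, 4.6]
gripper_width: 27.9
gripper_force: 35.0
time_s: 13.18
ee_pos: [658.8, 6.1, 12.5]
ee_rot: [180.0, -0.0, 79.8]
force: [1.5, 5.2, 5.4]
gripper_width: 28.0
gripper_force: 35.0
```

```bash
python3 -m crank '[{"dx":-0.0002,"dy":-0.0006,"dz":0,"yaw":0},{"dx":0,"dy":0,"dz":0,"yaw":0}]'
python3 -m crank '[{"dx":-0.0001,"dy":-0.0006,"dz":0,"yaw":0},{"dx":0,"dy":0,"dz":0,"yaw":0}]'
```

```text
time_s: 13.42
ee_pos: [658.8, 5.9, 12.5]
ee_rot: [180.0, -0.1, 79.8]
force: [0.6, 5.3, 5.3]
gripper_width: 27.8
gripper_force: 35.0
time_s: 13.68
ee_pos: [658.8, 5.6, 12.5]
ee_rot: [180.0, -0.1, 79.8]
force: [1.6, 6.2, 4.3]
gripper_width: 27.5
gripper_force: 35.0
```

```bash
python3 -m crank '[{"dx":-0.0002,"dy":-0.0012,"dz":0,"yaw":0},{"dx":0,"dy":0,"dz":0,"yaw":0}]'
python3 -m crank '[{"dx":-0.0001,"dy":-0.0006,"dz":0,"yaw":0},{"dx":0,"dy":0,"dz":0,"yaw":0}]'
```

```text
time_s: 13.92
ee_pos: [658.7, 5.0, 12.5]
ee_rot: [180.0, -0.1, 79.8]
force: [1.2, 6.9, 3.6]
gripper_width: 27.6
gripper_force: 35.0
time_s: 14.18
ee_pos: [658.7, 4.9, 12.6]
ee_rot: [180.0, -0.1, 79.8]
force: [1.3, 8.1, 4.3]
gripper_width: 27.3
gripper_force: 35.0
```

```bash
python3 -m crank '[{"dx":-0.0002,"dy":-0.0012,"dz":0,"yaw":0},{"dx":0,"dy":0,"dz":0,"yaw":0}]'
python3 -m crank '[{"dx":-0.0001,"dy":-0.0006,"dz":0,"yaw":0},{"dx":0,"dy":0,"dz":0,"yaw":0}]'
```

```text
time_s: 14.42
ee_pos: [658.6, 4.3, 12.6]
ee_rot: [179.9, -0.2, 79.8]
force: [2.2, 9.6, 4.9]
gripper_width: 27.6
gripper_force: 35.0
time_s: 14.68
ee_pos: [658.6, 3.9, 12.5]
ee_rot: [179.9, -0.2, 79.8]
force: [1.7, 9.9, 4.2]
gripper_width: 27.6
gripper_force: 35.0
```

Push is about 10 N total, including the bench drag, and about 4 mm past first touch. I'll release and rise.

```bash
python3 -m crank '[{"dx":0,"dy":0,"dz":0,"yaw":0},{"dx":0,"dy":0,"dz":0,"yaw":0},{"dx":0,"dy":0,"dz":0,"yaw":0},{"dx":0,"dy":0,"dz":0,"yaw":0}]' 0.5
python3 -m crank '[{"dx":0,"dy":0,"dz":0.02,"yaw":0},{"dx":0,"dy":0,"dz":0.03,"yaw":0},{"dx":0,"dy":0,"dz":0.04,"yaw":0},{"dx":0,"dy":0,"dz":0.04,"yaw":0},{"dx":0,"dy":0,"dz":0.02,"yaw":0},{"dx":0,"dy":0,"dz":0,"yaw":0}]'
python3 - <<'E'
from h import *
snap('top','top3',(215,145,335,255),5)
for n in ('top2','top3'):
  im=np.load('pics/'+n+'.npz')['im'].astype(int)
a,b=[cv2.cvtColor(np.load(f'pics/{n}.npz')['im'],cv2.COLOR_RGB2GRAY)[195:255,262:325].astype(np.float32) for n in('top2','top3')]
print('plate px shift',cv2.phaseCorrelate(a,b,cv2.createHanningWindow(a.shape[::-1],cv2.CV_32F)))
E
```

```text
time_s: 15.18
ee_pos: [657.7, 1.4, 12.1]
ee_rot: [-180.0, 0.0, 79.8]
force: [0.7, 0.1, 1.0]
gripper_width: 45.4
gripper_force: 0.0
time_s: 15.92
ee_pos: [658.6, 1.8, 134.0]
ee_rot: [179.8, -0.0, 79.8]
force: [-0.7, 0.3, 0.3]
gripper_width: 45.8
gripper_force: 0.0
plate px shift ((0.08356361949403279, 0.00259231879025279), 1.0023351911455394)
```

View pics/top3.png

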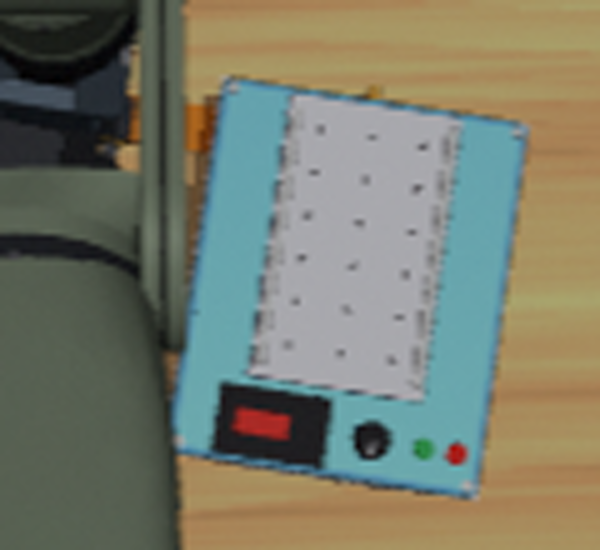

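The plate has shifted only about 0.2 mm and the shim at (200,125) runs under its left side by the far corner. Now I'll close the fingers and go over the press corner.

```bash
python3 -m crank '[{"dx":-0.0042,"dy":-0.0202,"dz":0,"yaw":0},{"dx":-0.0042,"dy":-0.0202,"dz":0,"yaw":0},{"dx":-0.0042,"dy":-0.0202,"dz":0,"yaw":0},{"dx":-0.0042,"dy":-0.0202,"dz":0,"yaw":0},{"dx":-0.0042,"dy":-0.0202,"dz":0,"yaw":0},{"dx":-0.0042,"dy":-0.0202,"dz":0,"yaw":0},{"dx":0,"dy":0,"dz":0,"yaw":0}]' 0 10
python3 -m crank '[{"dx":0,"dy":0,"dz":-0.015,"yaw":0},{"dx":0,"dy":0,"dz":-0.02,"yaw":0},{"dx":0,"dy":0,"dz":-0.02,"yaw":0},{"dx":0,"dy":0,"dz":-0.007,"yaw":0},{"dx":0,"dy":0,"dz":0,"yaw":0}]'
```

```text
time_s: 16.85
ee_pos: [637.5, -96.5, 132.4]
ee_rot: [180.0, 0.0, 79.7]
force: [-0.5, -0.2, 0.5]
gripper_width: 0.2
gripper_force: 0.0
time_s: 17.48
ee_pos: [637.5, -94.9, 82.0]
ee_rot: [-179.9, -0.0, 79.8]
force: [-0.8, -0.8, 0.7]
gripper_width: 0.5
gripper_force: 0.0
```

```bash
python3 -m crank '[{"dx":0,"dy":0,"dz":-0.0025,"yaw":0},{"dx":0,"dy":0,"dz":-0.0025,"yaw":0},{"dx":0,"dy":0,"dz":0,"yaw":0}]'
python3 -m crank '[{"dx":0,"dy":0,"dz":-0.0012,"yaw":0},{"dx":0,"dy":0,"dz":0,"yaw":0}]'
python3 -m crank '[{"dx":0,"dy":0,"dz":-0.0012,"yaw":0},{"dx":0,"dy":0,"dz":0,"yaw":0}]'
```

```text
time_s: 17.85
ee_pos: [637.8, -95.2, 78.9]
ee_rot: [180.0, 0.0, 79.8]
force: [-0.0, 0.5, -0.1]
gripper_width: 0.6
gripper_force: 0.0
time_s: 18.1
ee_pos: [637.9, -95.2, 78.3]
ee_rot: [180.0, 0.0, 79.8]
force: [-1.0, 0.6, 2.9]
gripper_width: 0.4
gripper_force: 1.4
time_s: 18.35
ee_pos: [638.0, -95.2, 78.3]
ee_rot: [179.9, 0.0, 79.8]
force: [-2.0, 1.0, 8.5]
gripper_width: 0.1
gripper_force: 3.8
```

About 5.6 N per mm.

```bash
python3 -m crank '[{"dx":0,"dy":0,"dz":-0.0007,"yaw":0},{"dx":0,"dy":0,"dz":-0.0007,"yaw":0},{"dx":0,"dy":0,"dz":0,"yaw":0},{"dx":0,"dy":0,"dz":0,"yaw":0},{"dx":0,"dy":0,"dz":0,"yaw":0},{"dx":0,"dy":0,"dz":0,"yaw":0}]'
```

```text
time_s: 19.1
ee_pos: [638.0, -95.2, 78.2]
ee_rot: [179.9, 0.0, 79.8]
force: [-3.6, 1.7, 12.7]
gripper_width: 0.6
gripper_force: 6.3
```

```bash
python3 -m crank '[{"dx":0,"dy":0,"dz":-0.0006,"yaw":0},{"dx":0,"dy":0,"dz":0,"yaw":0},{"dx":0,"dy":0,"dz":0,"yaw":0},{"dx":0,"dy":0,"dz":0,"yaw":0},{"dx":0,"dy":0,"dz":0,"yaw":0},{"dx":0,"dy":0,"dz":0,"yaw":0}]'
```

```text
time_s: 19.85
ee_pos: [638.0, -95.2, 78.2]
ee_rot: [179.9, -0.0, 79.8]
force: [-4.4, 2.0, 14.6]
gripper_width: 0.3
gripper_force: 7.4
```

About 15 N, and the corner sank only 0.1 mm, so the plate is firm. I'll lift off, then take a last look.

```bash
python3 -m crank '[{"dx":0,"dy":0,"dz":0.004,"yaw":0},{"dx":0,"dy":0,"dz":0.01,"yaw":0},{"dx":0,"dy":0,"dz":0.03,"yaw":0},{"dx":0,"dy":0,"dz":0.05,"yaw":0},{"dx":0,"dy":0,"dz":0.05,"yaw":0},{"dx":0,"dy":0,"dz":0.03,"yaw":0},{"dx":0,"dy":0,"dz":0,"yaw":0},{"dx":0,"dy":0,"dz":0,"yaw":0}]'
python3 - <<'E'
from h import *
snap('side','side4',(190,150,350,270),5)
E
```

```text
time_s: 20.85
ee_pos: [637.1, -95.0, 212.9]
ee_rot: [-179.9, 0.0, 79.8]
force: [0.0, -0.9, -1.2]
gripper_width: 0.5
gripper_force: 0.0
```

View pics/side4.png

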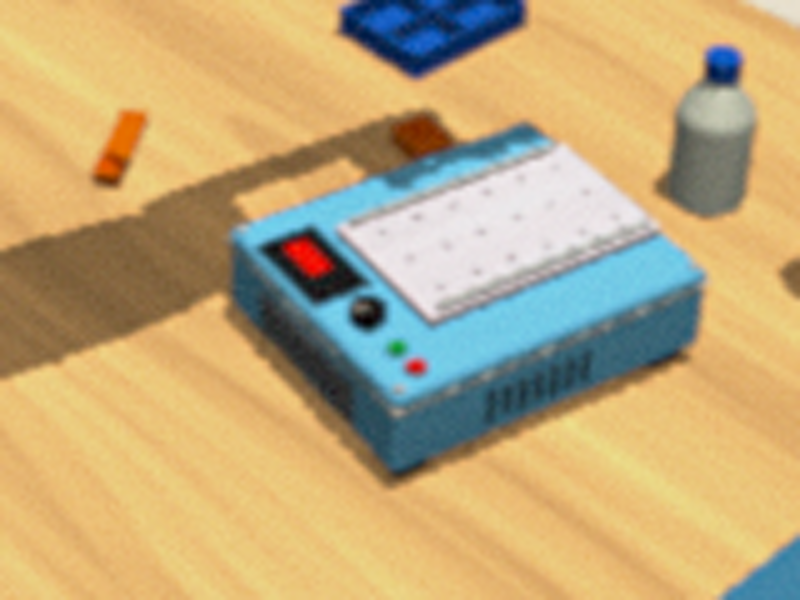

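The side view shows the plate level, the shim's grip block at (422,135) beside the far-left corner, and the neighbouring items undisturbed.

```bash
python3 -c "
from workcell import ticket;print(ticket.job_done())"
```

```text
the job is handed in; nothing more can be done
None
```

I slid the middle-sized shim under the short foot to about 10 N of push and let it go. Pressing the corner with about 15 N sank it only 0.1 mm, so the plate no longer rocks, and I handed the job in at about 21 s (no verdict was shown).

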